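Fit a charged cell in the scullery lantern

TASK

Put the charged (green) cell into the lantern's battery bay: swing the red keeper handle fully out of the way, press the cell's flat base end against the coil spring and bring its brass nub end down past the retaining lip so the cell lies fully home with the nub caught under the lip. Then let go of the cell and swing the keeper handle back inward over it, right up to its stop, so that it no longer sticks out over its neighbours. Leave the flat (red) cell in the dock and do not disturb the mug, bowl and brush.

Things in the scene. Friction and masses are not known exactly. Their poses are not given: they have to be found in the camera images.
- lantern: Yellow fixed work lantern, black round lamp head (96 mm across, top 98 mm high) at its +y end. Origin: on the worktop under the middle of the open battery bay; z up, y along the bay from lip end to spring end. Base 110 mm wide, y -105 to 130 mm, 12 thick. Spring housing y 75 to 113 mm, 84 high, 70 wide. Lip wall: inner face at y = -63 mm, 63 high, 54 wide.
- bay (a point): Where a seated cell's centre lies: lantern (0, 0, 50) mm, the cell along lantern y, nub to -y. Two black V blocks (y -48 to -33 and 33 to 48 mm, 50 mm wide, under 50 high) carry and centre it; the 66 mm between them are free for fingers. Seated, the nub's tip touches the lip wall under the lip and the spring stays pressed 5 mm.
- lip (a point): Top inner edge of the steel retaining lip, lantern (0, -57.5, 63) mm; 40 mm wide, 5 thick (58 to 63 mm high), jutting 5.5 mm from the lip wall. The nub passes it only with the cell held 5.5 mm or more (better 8 to 10) toward the spring from its seated place; let go when down and the spring pushes the nub under the lip.
- plunger (a joint): Copper disc (32 mm diameter, centred on the bay's axis 50 mm high) on the coil spring at the bay's +y end. 0 = relaxed, face at lantern y = +50 mm; grows in m toward +y as it is pressed, at most 0.020. 500 N/m. Reads 0.005 with a cell seated.
- keeper (a joint): Red keeper handle, a level arm (18 mm wide, 77 to 85 mm high) on an upright pivot at the lip end. 0 = fully in at its stop, pointing to lantern +y over the cell (seated cell's top 70 mm high); grows in rad swinging out toward lantern +x, clockwise from above; 1.65 = fully out. Light friction (0.06 N m) holds it where left. Starts partly over the bay.
- keeper_pivot (a point): On the keeper's pivot axis, lantern (0, -92, 101) mm.
- keeper_knob (a point): Middle of the black upright knob at the keeper's free end, to push or pinch: 18 mm diameter, 85 to 117 mm above the worktop, point 101 mm high, 110 mm from the pivot axis.
- charged: Charged cell: green cylinder with steel end bands, 40 mm diameter, 110 mm long plus a brass nub (12 mm diameter, 8 mm long) at its -y end; about 300 g. Origin: centre of the 110 mm cylinder, on its axis; own y runs from nub to base. It starts lying in one of the dock's two places, axis 50 mm above the worktop.
- charged_nub (a point): Tip of the charged cell's nub, 63 mm from its origin.
- charged_base (a point): Centre of the charged cell's flat base end, 55 mm from its origin.
- flat: The flat cell, same shape and size but red; it lies in the dock's other place and stays there.
- dock: Grey fixed charging dock, 200 x 150 mm, base 12 mm thick. Origin: on the worktop at its centre. Two places at dock x = -50 and +50 mm, each two black V blocks (dock y -48 to -33 and 33 to 48 mm) carrying a cell along dock y, axis 50 mm high, nub toward dock -y; the cell's middle is free for fingers.
- mug: Blue mug, 76 mm diameter, 85 mm high, origin at the centre of its underside. Bystander.
- bowl: Steel bowl, 90 mm diameter, 45 mm high, origin at the centre of its underside. Bystander.
- brush: White-handled flat cleaning brush lying on the worktop, its length along its own x. Bystander.
Mind the look-alikes: they are no part of the job. Of the things like the charged, leave any that is white; of the rest the larger one is meant.

How it is judged (in metres and radians):
On the way, in this order (a step that is already met when the one before it is completed fails the run):
1. the keeper handle is swung out clear of the bay (beyond 1.25 rad) (value of joint keeper above 1.25 rad), for 0.2 s.
2. the charged cell's base end presses the spring back by more than 9 mm (value of joint plunger above 0.009 m and x of charged_base in the frame of lantern between -0.015 and 0.015 m and y of charged_base in the frame of lantern above 0.054 m and z of charged_base in the frame of lantern between 0.03 and 0.09 m), for 0.05 s.
3. the charged cell lies home in the bay with its nub under the lip, let go, the keeper still out (x of charged in the frame of lantern between -0.005 and 0.005 m and y of charged in the frame of lantern between -0.004 and 0.004 m and z of charged in the frame of lantern between 0.045 and 0.055 m and z of charged_nub in the frame of lantern between 0.045 and 0.055 m and y of charged_nub in the frame of lantern below -0.058 m and contact force between the fingers and charged below 0.2 N and value of joint keeper above 1 rad), for 0.2 s.
At the end, for the whole second after the job is handed in: The charged cell rests in the bay, centred within 5 mm across and in height and 4 mm along it, its nub under the lip and its base on the pressed spring (2 to 9 mm); the keeper handle is within 0.1 rad of its inner stop; the cell is released and still (x of charged in the frame of lantern between -0.005 and 0.005 m and y of charged in the frame of lantern between -0.004 and 0.004 m and z of charged in the frame of lantern between 0.045 and 0.055 m and z of charged_nub in the frame of lantern between 0.045 and 0.055 m and y of charged_nub in the frame of lantern below -0.058 m and value of joint keeper below 0.1 rad and value of joint plunger between 0.002 and 0.009 m and linear speed of charged below 0.02 m/s and contact force between the fingers and charged below 0.2 N); the robot touches nothing.
It fails at once if the flat cell is moved more than 15 mm (distance of flat from where it was at the start of the episode above 0.015 m).
It fails at once if the mug is moved more than 25 mm (distance of mug from where it was at the start of the episode above 0.025 m).
It fails at once if the bowl is moved more than 25 mm (distance of bowl from where it was at the start of the episode above 0.025 m).
It fails at once if the brush is moved more than 25 mm (distance of brush from where it was at the start of the episode above 0.025 m).
It also fails if it takes over 58 s, if anything falls off the work surface, if the arm or the gripper's body presses on something with over 40 N, if the wrist force passes 120 N, or if a joint passes its speed limit or range.

ROBOT

A 6-joint arm with a two-finger parallel gripper is mounted at the origin on the work surface. World frame = base frame: x ahead of the robot, y to its left, z up, the work surface at z = 0. Lengths are in mm, angles in rad, forces in N, time in s.
With the tool pointing down it reaches from about 375 to 900 mm from the base axis. Payload 3.1 kg.
Tool frame: the origin (TCP) lies at the very end of the fingers, on their centre line; the grasp point (between the pads) lies 19 mm behind it (grasp_offset is the distance from the TCP to the grasp point, in mm); z points along the fingers, y is the direction in which the jaws open and shut (so a half turn about z gives the same grasp; the last joint's range is limited). The gripper opens to 87 mm and grips with 3 to 60 N. Pads are 19 mm wide; open, the fingers measure 117 mm over their backs; the gripper's body (75 mm by 190 mm) begins 51 mm behind the grasp point.
Start: joints at [1.077, 0.527, 1.433, -0, 1.181, -0.178], TCP at [194.07, 594.082, 222.548] pointing down, gripper open.
Joint ranges: [-3.08, 3.08], [-0.75, 2.2], [0.22, 2.44], [-1.43, 4.57], [0, 2.65], [-2.85, 2.85]. Speed limits (rad/s): [2.79, 2.79, 3.14, 3.14, 3.14, 3.14].

INTERFACE

Orientations are given as a unit quaternion [x, y, z, w].
In Python, from rig import sense, camera, job_done, grasp_offset gives the robot as it stands. The module is installed in compiled form; this text tells all that it offers.
- The arm moves only by the tool jog_arm, never from a script. Its argument "deltas" is a list of rows, each a list of 5 numbers: the shift along the tool's x, y, z in cm, then the turn about the tool's z in rad, then the gripper command: -1 is fully open, 1 is shut, values between are in proportion. A call has 1 to 20 rows; each row is the pose to reach, as a shift and turn from the pose measured when the call began, along the tool's axes at that moment; what a row does not reach only later rows make up. A row lasts 1/10 s, in which the tool goes at most 50 mm and 8.59 degrees, less where a joint would pass 70% of its speed; a pose out of reach is approached as far as the arm can. A call with a gripper value outside its range is refused whole. The fingers move at their own pace and stop on an object; "squeeze" is the grip in N (left out, the last holds). Time passes only in rows, so rows that repeat a pose let the fingers close. It gives the time, the measured TCP pose, the force and the opening at its end, in the units of the state.
- sense(): the state, without advancing time (a new reading comes with each control period).
- camera(name): name is "side" or "top" or "wrist"; returns a dict with "img" (384x512x3 uint8, red, green, blue), "fx", "fy", "cx", "cy" (pixels), "D" ([k1, k2, p1, p2, k3] as OpenCV has them; the pictures are not rectified), "rvec" (rotation vector, rad) and "tvec" (3), from world to camera coordinates, as OpenCV has them. Camera axes: x right, y down, z forward; pixel columns grow to the right and rows downward; lengths in mm; the calibration is good to about 2 mm. A picture is of the moment at which its call begins. There is no depth.
- job_done(): hands the job in, once; it reports no verdict.
The state is a dict: "time_s": time; "qpos": joint angles; "joint_velocities": joint speeds; "effort": joint torques, N m; "eef_pos": TCP position; "tool_rot": TCP orientation; "contact_force": force on the tool from outside, world axes, zero at the start; "wrist_torque": the same for the moment, N m; "gripper_width": finger opening in mm.
Only numpy, scipy, OpenCV 4.12 (cv2) and the standard library are available. Lean on these libraries where they do the work, as an engineer would, in place of code of your own. Each camera call takes 0.05 s, during which the arm holds its last target.

## Working session

There is one attempt and no reset: what is moved stays moved. The work goes in short steps, Python scripts to look and compute and a tool call to move; the robot and the scene stay as the last step left them, time stands still between calls to the robot, and variables do not carry over. Pictures are saved under pics/ and viewed, and the job is handed in when it is done.

Besides the shell and the picture viewer there is one more tool, called after ">>>" by a JSON object that holds its "fn" and its "kwargs". jog_arm: Moves the arm, as the interface text tells. Its arguments: {"type":"object","properties":{"deltas":{"type":"array","items":{"type":"array","items":{"type":"number"}}},"squeeze":{"type":"number"}},"required":["deltas"]}

```bash
mkdir -p pics
python3 - <<'E'
from rig import sense,camera,grasp_offset
import cv2,json
print(sense(),grasp_offset)
for n in("side","top","wrist"):
    c=camera(n); cv2.imwrite(f"pics/{n}0.png",c["img"][:,:,::-1]); print(n,{k:v for k,v in c.items() if k!="img"})
E
```

```text
{'time_s': 0.0, 'qpos': array([ 1.07650501e+00,  5.28476588e-01,  1.43393831e+00, -4.30746590e-05,
        1.18139199e+00, -1.78479643e-01]), 'joint_velocities': array([-0.00092754, -0.00089834,  0.00258096, -0.0009799 , -0.00218628,
       -0.00026582]), 'effort': array([-9.42417537e-04, -4.40046072e+01, -1.76587415e+01,  6.30983664e-02,
        5.82568045e-02, -1.95998991e-04]), 'eef_pos': array([193.72521878, 593.42418693, 221.55379083]), 'tool_rot': array([ 1.57242253e-01,  9.87559440e-01, -1.05164322e-03, -3.46635245e-04]), 'contact_force': array([0.11640782, 0.07483752, 0.18803281]), 'wrist_torque': array([ 0.02186143, -0.00152352,  0.03097306]), 'gripper_width': 86.92349403590597} 18.700000000000003
side {'fx': 404.4285787581211, 'fy': 404.4285787581211, 'cx': 259.2094956382073, 'cy': 185.9541300464197, 'D': array([-0.01695068,  0.        ,  0.        ,  0.        ,  0.        ]), 'rvec': array([ 2.23560333, -0.66759803,  0.31364475]), 'tvec': array([-509.43492291,  265.29903302,  817.6630325 ])}
top {'fx': 410.2657798322034, 'fy': 410.2657798322034, 'cx': 254.0803972553556, 'cy': 188.2331076135497, 'D': array([-0.13530621,  0.        ,  0.        ,  0.        ,  0.        ]), 'rvec': array([ 2.17645772, -2.1913233 ,  0.13407478]), 'tvec': array([ -54.86684844,  570.99941044, 1180.65821873])}
wrist {'fx': 312.7879137183046, 'fy': 312.7879137183046, 'cx': 261.01953452933964, 'cy': 189.90168284067443, 'D': array([-0.0866227,  0.       ,  0.       ,  0.       ,  0.       ]), 'rvec': array([-2.36422069, -1.71479393, -0.22514433]), 'tvec': array([-624.67286755,  -30.53422417,  389.83404172])}
```

View pics/side0.png

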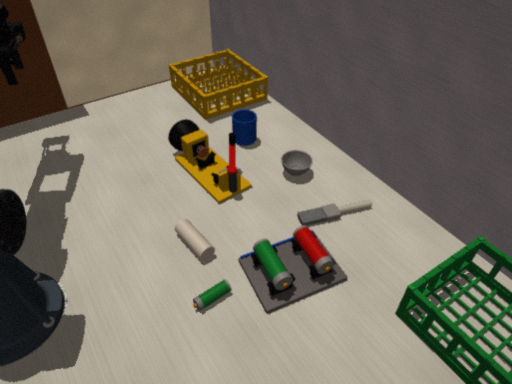

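View pics/top0.png

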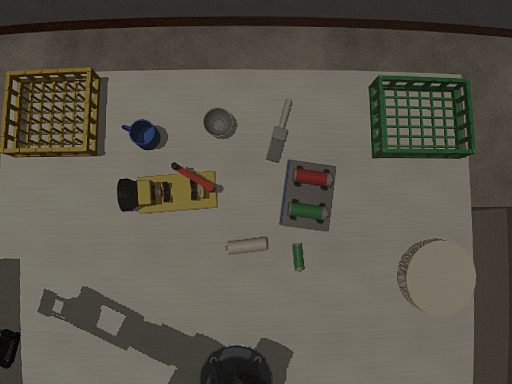

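View pics/wrist0.png

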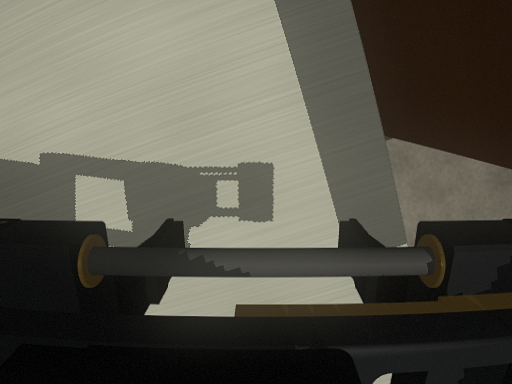

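The top view shows the lantern at about (180,192) with its lip end to the right and the keeper knob at (176,166). The charged cell in the dock is at (308,211) with its nub to the right, and the flat one is at (312,177). The small green cell at (298,257) and the white one at (246,245) are decoys.

Run:
```python
import cv2
t=cv2.imread("pics/top0.png"); s=cv2.imread("pics/side0.png")
cv2.imwrite("pics/tl.png",cv2.resize(t[140:230,105:235],None,fx=6,fy=6,interpolation=cv2.INTER_CUBIC))
cv2.imwrite("pics/td.png",cv2.resize(t[145:245,265:350],None,fx=6,fy=6,interpolation=cv2.INTER_CUBIC))
cv2.imwrite("pics/sl.png",cv2.resize(s[110:210,155:265],None,fx=6,fy=6,interpolation=cv2.INTER_CUBIC))
cv2.imwrite("pics/sd.png",cv2.resize(s[215:315,230:355],None,fx=6,fy=6,interpolation=cv2.INTER_CUBIC))
```

```text
(no output)
```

View pics/tl.png

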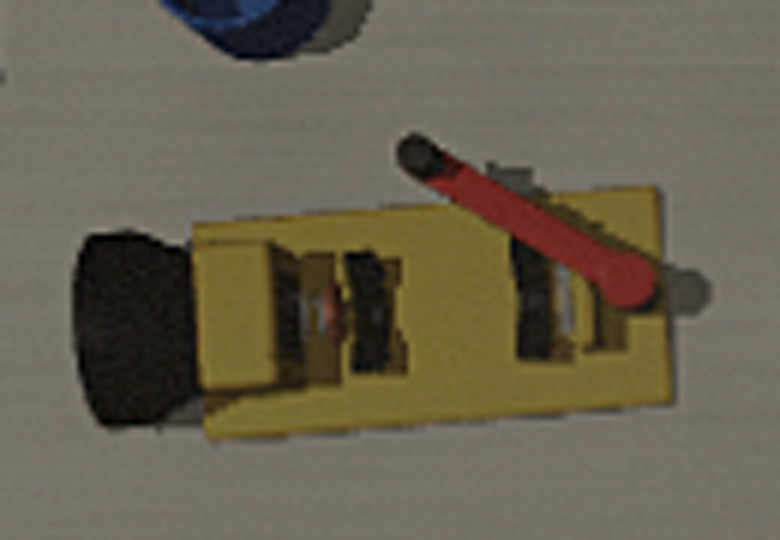

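View pics/td.png

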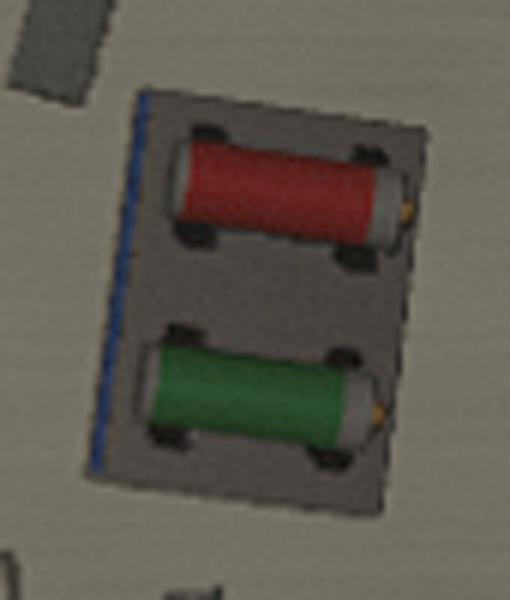

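View pics/sl.png

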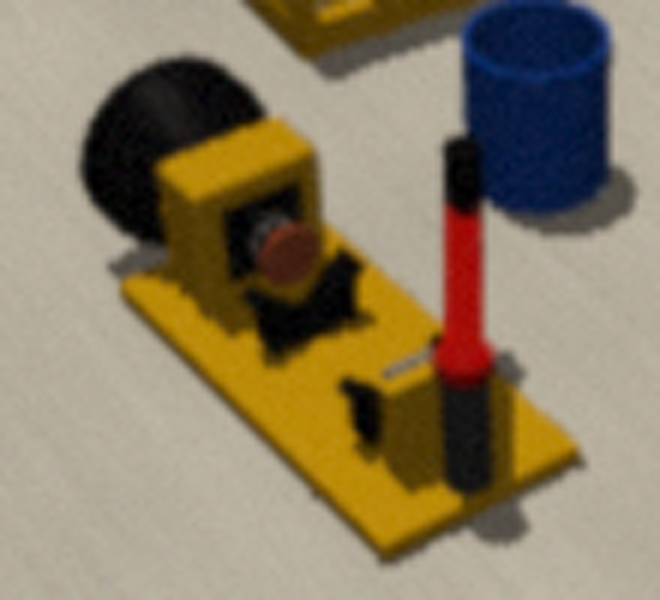

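View pics/sd.png

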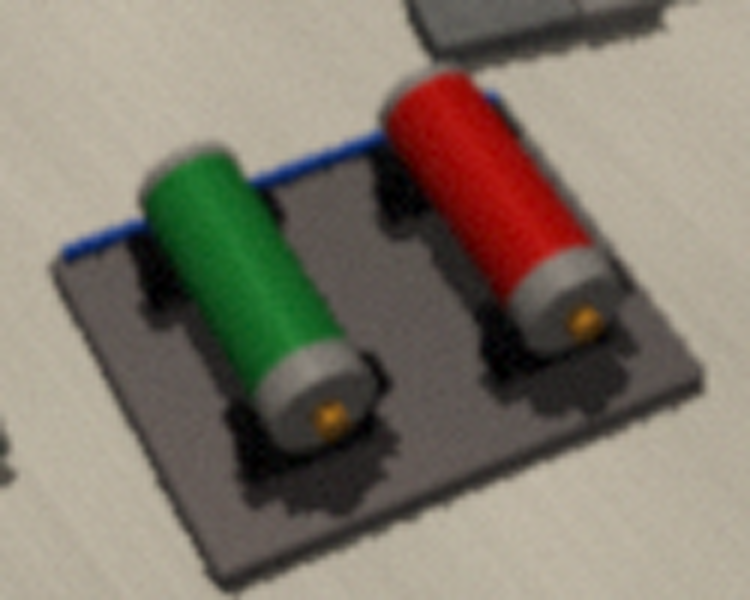

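```bash
cat > h.py <<'E'
import numpy as np,cv2
from scipy.optimize import least_squares
from rig import sense,camera
def proj(c,P): return cv2.projectPoints(np.float64(P).reshape(-1,3),c["rvec"],c["tvec"],np.array([[c["fx"],0,c["cx"]],[0,c["fy"],c["cy"]],[0,0,1.]]),c["D"])[0].reshape(-1,2)
def T(p,P):
    P=np.float64(P).reshape(-1,3);c,s=np.cos(p[2]),np.sin(p[2]);return np.c_[p[0]+c*P[:,0]-s*P[:,1],p[1]+s*P[:,0]+c*P[:,1],P[:,2]]
def inv(c,uv,z):
    f=least_squares(lambda q:(proj(c,[q[0],q[1],z])-uv).ravel(),[500,0]); return f.x
E
cat > fit.py <<'E'
from h import *
ct,cs=camera("top"),camera("side")
O={'tl':(105,140),'td':(265,145),'sl':(155,110),'sd':(230,215)}
def px(k,a): return (np.float64(a)+.5)/6-.5+O[k]
def fit(tP,tk,ta,sP,sk,sa,x0):
    f=lambda p:np.r_[(proj(ct,T(p,tP))-px(tk,ta)).ravel(),(proj(cs,T(p,sP))-px(sk,sa)).ravel()]
    r=least_squares(f,x0,x_scale=[10,10,.1],loss='soft_l1');print(r.x,np.round(f(r.x),1).reshape(-1,2).tolist());return r.x
L=fit([[55,-105,12],[-55,-105,12],[55,130,12],[-55,130,12]],'tl',[(660,188),(673,402),(195,225),(210,437)],
 [[55,-105,12],[-55,-105,12],[-55,130,12],[-35,75,84],[35,75,84],[35,113,84]],'sl',[(578,443),(388,543),(122,280),(186,205),(317,152),(278,120)],[600,200,0])
D=fit([[100,75,12],[100,-75,12],[-100,75,12],[-100,-75,12],[-50,-63,50],[50,-63,50]],'td',[(143,90),(427,130),(90,477),(382,515),(380,412),(410,209)],
 [[100,-75,12],[-100,-75,12],[-100,75,12],[100,75,12],[-50,-63,50],[50,-63,50]],'sd',[(703,375),(225,577),(55,260),(495,93),(330,420),(588,322)],[550,-100,0])
kt=inv(ct,px('tl',(421,148)),117); ks=inv(cs,px('sl',(462,145)),117); print("knob",kt,ks)
k=T((0,0,-L[2]),np.r_[kt-L[:2],0])[0];print("knob in lantern",k,"angle",np.arctan2(k[0],k[1]+92),np.hypot(k[0],k[1]+92))
print("charged",T(D,[-50,0,50]),"base/nub px check", proj(ct,T(D,[[-50,55,50]])))
print("pivot",T(L,[0,-92,101]))
for a in (1.25,1.4,1.65,0): print(a,T(L,[110*np.sin(a),-92+110*np.cos(a),101]))
u=lambda q,z:np.round(inv(ct,q,z))
print("mug",u((146,137),0),"bowl",u((219,127),0))
E
python3 fit.py
```

```text
[5.63563546e+02 1.59142591e+02 8.04984586e-02] [[-0.0, -0.6], [0.7, 0.3], [-0.2, -0.0], [-0.5, 1.1], [1.0, 0.4], [-0.8, 0.9], [-1.2, 0.2], [1.1, -0.7], [0.5, -0.7], [-0.1, -1.4]]
[ 5.51833149e+02 -2.20063588e+02 -1.42411747e-01] [[-1.2, -1.0], [0.2, -0.7], [-0.8, 0.4], [0.1, 0.7], [1.1, 0.3], [0.0, 0.3], [0.9, -1.1], [-1.0, -0.1], [-1.7, -0.9], [0.3, -0.7], [1.4, 2.1], [0.1, 1.3]]
knob [629.42249201 161.0546539 ] [627.24601607 161.77949487]
knob in lantern [65.79943004 -3.38994827  0.        ] angle 0.6387308452837887 110.36895515177413
charged [[ 502.33932056 -212.96704473   50.        ]] base/nub px check [[288.94402718 208.13963993]]
pivot [[570.96140855  67.44050977 101.        ]]
1.25 [[672.22256953 110.40767488 101.        ]]
1.4 [[677.50644875  94.79292114 101.        ]]
1.65 [[680.96131634  67.58293612 101.        ]]
0 [[562.11613823 177.08430209 101.        ]]
mug [733. 271.] bowl [763.  47.]
```

```bash
cat >> h.py <<'E'
from scipy.spatial.transform import Rotation as Ro
def mv(*tg):
    s=sense();R=Ro.from_quat(s["tool_rot"]).as_matrix()
    phi=np.degrees(np.arctan2(R[1,1],R[0,1]))
    print("t",s["time_s"],"pos",s["eef_pos"].round(1),"phi",round(phi,2),"tilt",R[:,2].round(4),"w",round(s["gripper_width"],1),"q6",s["qpos"][5].round(3))
    for x,y,z,p in tg:
        d=R.T@(np.array([x,y,z])-s["eef_pos"])/10
        print([round(v,2) for v in d],"turn",round(np.radians(phi-p),3))
E
python3 -c "
from h import *
mv((629,161,200,-32),(629,161,90,-32))"
```

```text
t 0.25 pos [193.9 593.8 222.1] phi 71.91 tilt [-5.e-04 -9.e-04 -1.e+00] w 87.3 q6 -0.178
[np.float64(-54.8), np.float64(-27.62), np.float64(2.23)] turn 1.814
[np.float64(-54.8), np.float64(-27.61), np.float64(13.23)] turn 1.814
```

>>> {"fn": "jog_arm", "kwargs": {"deltas": [[-54.8,-27.6,2.2,1.814,0],[-54.8,-27.6,2.2,1.814,0],[-54.8,-27.6,2.2,1.814,0],[-54.8,-27.6,2.2,1.814,0],[-54.8,-27.6,2.2,1.814,0],[-54.8,-27.6,2.2,1.814,0],[-54.8,-27.6,2.2,1.814,0],[-54.8,-27.6,2.2,1.814,0],[-54.8,-27.6,2.2,1.814,0],[-54.8,-27.6,2.2,1.814,0],[-54.8,-27.6,2.2,1.814,0],[-54.8,-27.6,2.2,1.814,0],[-54.8,-27.6,2.2,1.814,0],[-54.8,-27.6,2.2,1.814,0],[-54.8,-27.6,2.2,1.814,0],[-54.8,-27.6,2.2,1.814,0]], "squeeze": 15}}

```text
time_s: 1.85
eef_pos: [627.4, 162.8, 200.2]
tool_rot: [0.874, 0.486, -0.001, -0.0]
contact_force: [-0.6, 0.4, -0.3]
gripper_width: 43.5
```

```bash
python3 -c "
from h import *
mv((629,161,90,-32))
c=camera('wrist');cv2.imwrite('pics/w1.png',c['img'][:,:,::-1])
print(proj(c,[[629,161,101],[629,161,117]]))"
```

```text
t 1.85 pos [627.4 162.8 200.2] phi -31.88 tilt [-2.1e-03 -5.0e-04 -1.0e+00] w 43.5 q6 0.639
[np.float64(-0.05), np.float64(0.25), np.float64(11.02)] turn 0.002
[[264.74708157 191.6404461 ]
 [264.92191279 196.84605263]]
```

View pics/w1.png

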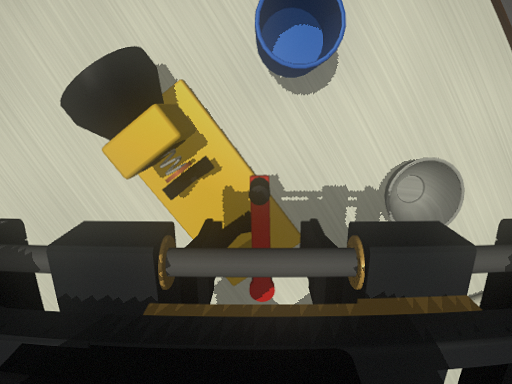

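The wrist view shows the knob top at (260,189) between the fingers, against a predicted (265,197). That's a few mm off, so I'll compute the correction.

```bash
python3 -c "
from h import *
c=camera('wrist');cv2.imwrite('pics/w1z.png',cv2.resize(c['img'][150:230,210:310,::-1],None,fx=6,fy=6))
print(inv(c,np.array([260,187]),117), inv(c,np.array([262,289.]),85))
mv((627.5,163,90,-32))
"
```

```text
[630.13825456 170.25135007] [570.78394114  71.47245096]
t 1.95 pos [627.7 162.9 200.5] phi -31.87 tilt [-1.2e-03 -7.0e-04 -1.0e+00] w 43.4 q6 0.639
[np.float64(0.01), np.float64(-0.02), np.float64(11.05)] turn 0.002
```

View pics/w1z.png

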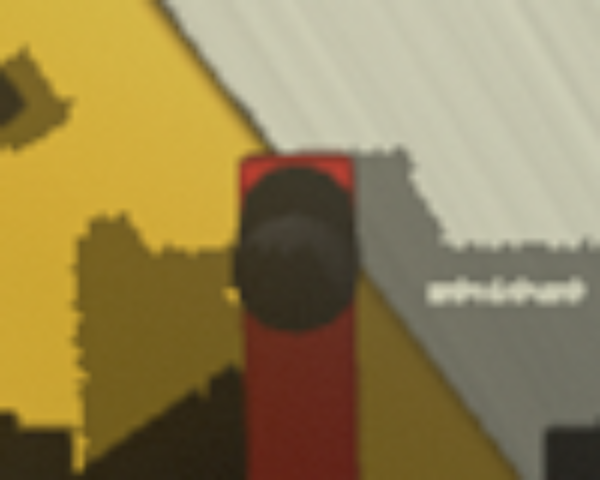

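The knob's top disc is actually at about (259.5,195), within 2 mm of the estimate. I'll descend and pinch.

>>> {"fn": "jog_arm", "kwargs": {"deltas": [[-0.05,0.1,4,0,0],[-0.05,0.1,8,0,0],[-0.05,0.1,10.5,0,0],[-0.05,0.1,11.05,0,0],[-0.05,0.1,11.05,0,1],[-0.05,0.1,11.05,0,1],[-0.05,0.1,11.05,0,1],[-0.05,0.1,11.05,0,1],[-0.05,0.1,11.05,0,1]], "squeeze": 15}}

```text
time_s: 2.85
eef_pos: [629.0, 162.2, 91.5]
tool_rot: [0.874, 0.486, 0.001, 0.0]
contact_force: [-0.2, 0.5, 4.1]
gripper_width: 17.1
```

```bash
python3 -c "
from h import *
s=sense();k=s['eef_pos'][:2]
piv=np.array([571,67.4]);d=k-piv;a0=np.pi/2+.0805-np.arctan2(d[1],d[0]);print('a0',a0,np.hypot(*d))
r=110
tg=[]
for a in np.linspace(a0,1.6,9)[1:]:
    th=np.pi/2+.0805-a; tg.append((piv[0]+r*np.cos(th),piv[1]+r*np.sin(th),90,np.degrees(th)-90))
mv(*tg)"
```

```text
a0 0.6300435344825079 111.1428821842574
t 2.85 pos [629.  162.2  91.5] phi -31.88 tilt [ 1.4e-03 -1.0e-04 -1.0e+00] w 17.1 q6 0.637
[np.float64(-0.19), np.float64(1.33), np.float64(0.15)] turn 0.114
[np.float64(-0.42), np.float64(2.64), np.float64(0.15)] turn 0.236
[np.float64(-0.81), np.float64(3.92), np.float64(0.15)] turn 0.357
[np.float64(-1.35), np.float64(5.14), np.float64(0.16)] turn 0.478
[np.float64(-2.03), np.float64(6.28), np.float64(0.16)] turn 0.599
[np.float64(-2.85), np.float64(7.33), np.float64(0.16)] turn 0.721
[np.float64(-3.79), np.float64(8.28), np.float64(0.16)] turn 0.842
[np.float64(-4.83), np.float64(9.11), np.float64(0.16)] turn 0.963
```

>>> {"fn": "jog_arm", "kwargs": {"deltas": [[-0.1,1.3,0.1,0.11,1],[-0.35,2.6,0.1,0.235,1],[-0.75,3.9,0.1,0.355,1],[-1.3,5.1,0.1,0.48,1],[-2.0,6.25,0.1,0.6,1],[-2.8,7.3,0.1,0.72,1],[-3.75,8.25,0.1,0.84,1],[-4.8,9.1,0.1,0.96,1],[-4.8,9.1,0.1,0.96,1],[-4.8,9.1,0.1,0.96,1],[-4.8,9.1,0.1,0.96,0],[-4.8,9.1,0.1,0.96,0],[-4.8,9.1,0.1,0.96,0],[-4.8,9.1,0.1,0.96,0],[-4.8,9.1,-4,0.96,0],[-4.8,9.1,-8,0.96,0],[-4.8,9.1,-12,0.96,0]]}}

```text
time_s: 4.55
eef_pos: [680.7, 73.5, 212.3]
tool_rot: [1.0, 0.027, 0.0, 0.0]
contact_force: [0.8, -0.0, -0.7]
gripper_width: 43.4
```

```bash
python3 -c "
from h import *
mv((502.3,-213,200,-8.2))
c=camera('top');cv2.imwrite('pics/t2.png',cv2.resize(c['img'][120:250,105:350,::-1],None,fx=3,fy=3))
"
```

```text
t 4.55 pos [680.7  73.5 212.3] phi -86.87 tilt [ 5.e-04 -1.e-04 -1.e+00] w 43.4 q6 1.461
[np.float64(-19.37), np.float64(27.63), np.float64(1.22)] turn -1.373
```

View pics/t2.png

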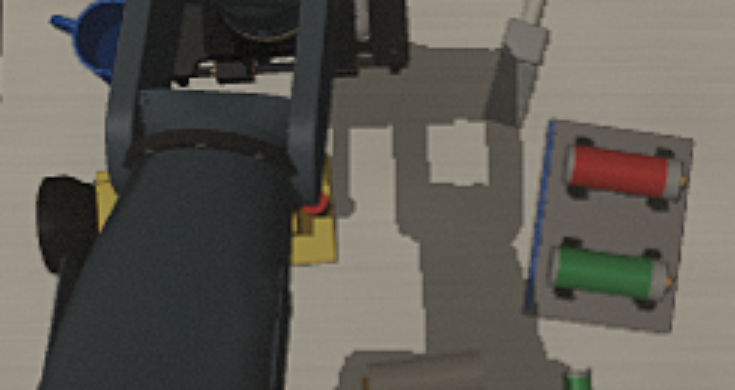

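The arm hides the keeper in this view. I'll move over the cell, then check the keeper and the cell.

>>> {"fn": "jog_arm", "kwargs": {"deltas": [[-19.4,27.6,1.2,-1.373,-0.5],[-19.4,27.6,1.2,-1.373,-0.5],[-19.4,27.6,1.2,-1.373,-0.5],[-19.4,27.6,1.2,-1.373,-0.5],[-19.4,27.6,1.2,-1.373,-0.5],[-19.4,27.6,1.2,-1.373,-0.5],[-19.4,27.6,1.2,-1.373,-0.5],[-19.4,27.6,1.2,-1.373,-0.5],[-19.4,27.6,1.2,-1.373,-0.5],[-19.4,27.6,1.2,-1.373,-0.5],[-19.4,27.6,1.2,-1.373,-0.5],[-19.4,27.6,1.2,-1.373,-0.5]]}}

```text
time_s: 5.8
eef_pos: [506.9, -212.8, 206.5]
tool_rot: [0.756, 0.654, 0.006, 0.005]
contact_force: [0.2, 0.2, 0.2]
gripper_width: 65.3
```

```bash
python3 -c "
from h import *
mv((502.3,-213,31,-8.2))
c=camera('top');cv2.imwrite('pics/t3.png',cv2.resize(c['img'][140:230,105:235,::-1],None,fx=6,fy=6,interpolation=2))
c=camera('wrist');cv2.imwrite('pics/w3.png',c['img'][:,:,::-1])
D=(551.8,-220.1,-.1424)
print(proj(c,T(D,[[-50,-63,50],[-50,55,70],[-50,-55,70]])))
"
```

```text
t 5.8 pos [ 506.9 -212.8  206.5] phi -8.28 tilt [ 0.0154 -0.001  -0.9999] w 65.3 q6 -0.465
[np.float64(-0.11), np.float64(-0.72), np.float64(17.54)] turn -0.001
[[255.24946756 233.9708544 ]
 [254.37928065 125.60624896]
 [255.14101171 234.39516151]]
```

View pics/t3.png

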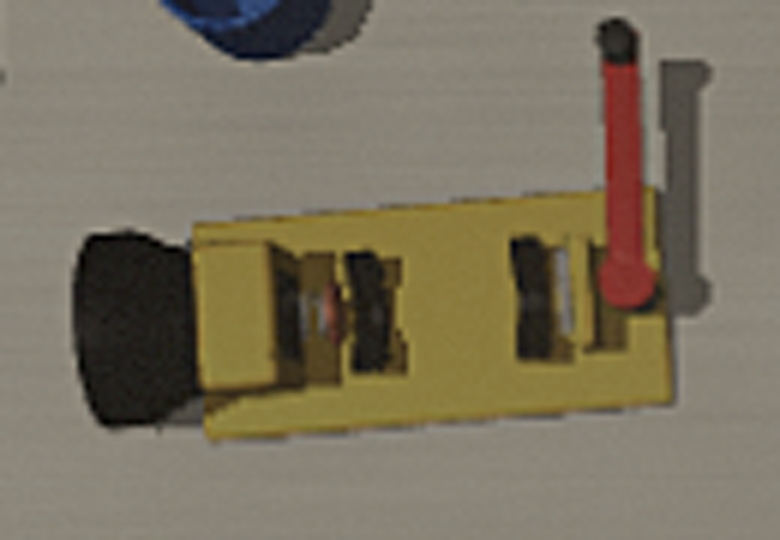

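View pics/w3.png

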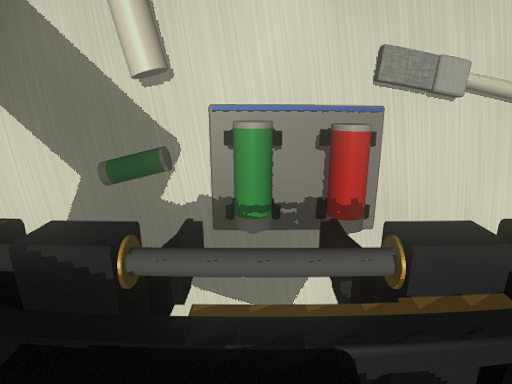

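```bash
python3 -c "
from h import *
mv((502.3,-213,31,-8.2))
c=camera('wrist');cv2.imwrite('pics/w4.png',cv2.resize(c['img'][90:240,195:395,::-1],None,fx=4,fy=4,interpolation=2))
D=(551.8,-220.1,-.1424)
print((proj(c,T(D,[[-50,55,70],[-50,-55,70],[-100,75,12],[100,75,12],[-70,55,50],[-30,55,50]]))-[195,90]+.5)*4-.5)
"
```

```text
t 5.9 pos [ 506.9 -212.6  206.5] phi -8.23 tilt [ 1.540e-02 -9.000e-04 -9.999e-01] w 65.2 q6 -0.466
[np.float64(-0.12), np.float64(-0.72), np.float64(17.54)] turn -0.001
[[239.10634286 144.14913352]
 [241.97652943 579.25254972]
 [ 59.33436352  60.05798212]
 [770.97078504  63.4076268 ]
 [159.76742141 139.8583336 ]
 [319.26988326 139.38712632]]
```

View pics/w4.png

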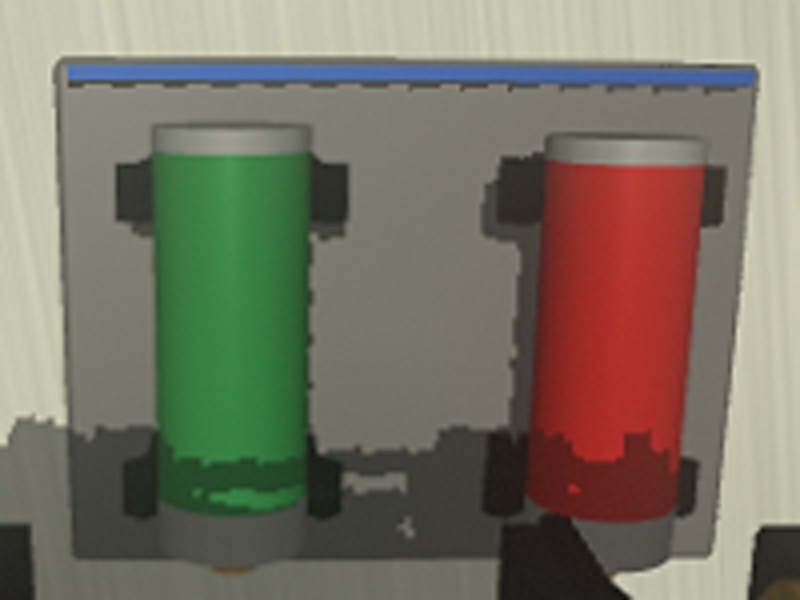

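The dock fits. The cell sits about 3 mm toward dock +y of the centred estimate (base edge at crop row 128 against a predicted 142), so the corrected centre is about (501,-209.6).

```bash
python3 -c "
from h import *
mv((501.2,-209.6,100,-8.2),(501.2,-209.6,31,-8.2))"
```

```text
t 5.95 pos [ 506.9 -212.6  206.5] phi -8.22 tilt [ 1.540e-02 -9.000e-04 -9.999e-01] w 65.6 q6 -0.466
[np.float64(0.21), np.float64(-0.78), np.float64(10.64)] turn -0.0
[np.float64(0.2), np.float64(-0.88), np.float64(17.54)] turn -0.0
```

>>> {"fn": "jog_arm", "kwargs": {"deltas": [[0.2,-0.8,4,0,-0.5],[0.2,-0.8,8,0,-0.5],[0.2,-0.8,10.6,0,-0.5],[0.2,-0.8,10.6,0,-0.5],[0.2,-0.85,13,0,-0.5],[0.2,-0.85,15.5,0,-0.5],[0.2,-0.88,17.5,0,-0.5],[0.2,-0.88,17.5,0,-0.5],[0.2,-0.88,17.5,0,-0.5]]}}

```text
time_s: 6.85
eef_pos: [502.0, -210.0, 32.5]
tool_rot: [0.756, 0.655, 0.006, 0.006]
contact_force: [0.2, -0.9, 0.1]
gripper_width: 65.1
```

```bash
python3 -c "
from h import *
mv((501.2,-209.6,31,-8.2));print(sense()['contact_force'])
c=camera('wrist');cv2.imwrite('pics/w5.png',c['img'][:,:,::-1])
c=camera('side');cv2.imwrite('pics/s5.png',cv2.resize(c['img'][190:310,220:370,::-1],None,fx=5,fy=5,interpolation=2))"
```

```text
t 6.85 pos [ 502.  -210.    32.5] phi -8.21 tilt [ 0.0166 -0.0018 -0.9999] w 65.1 q6 -0.474
[np.float64(0.03), np.float64(-0.09), np.float64(0.14)] turn -0.0
[ 0.20539353 -0.90634861  0.13587325]
```

View pics/s5.png

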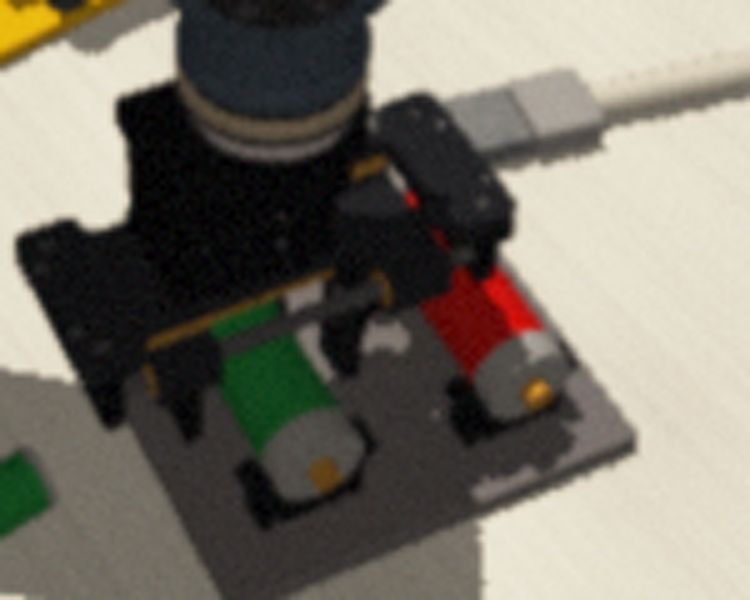

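View pics/w5.png

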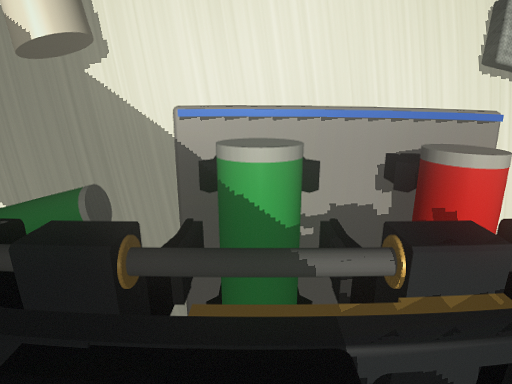

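The fingers straddle the green cell, centred (cell at column 259, jaws centred at about 262). Gripping now.

>>> {"fn": "jog_arm", "kwargs": {"deltas": [[0.02,-0.05,0.12,0,1],[0.02,-0.05,0.12,0,1],[0.02,-0.05,0.12,0,1],[0.02,-0.05,0.12,0,1],[0.02,-0.05,0.12,0,1],[0.02,-0.05,0.12,0,1]], "squeeze": 50}}

```text
time_s: 7.55
eef_pos: [501.2, -209.8, 32.0]
tool_rot: [0.756, 0.655, 0.005, 0.006]
contact_force: [-2.9, -0.4, 5.1]
gripper_width: 39.1
```

```bash
python3 -c "
from h import *
mv((501.2,-209.6,100,-8.2));print(sense()['contact_force'])"
```

```text
t 7.55 pos [ 501.2 -209.8   32. ] phi -8.18 tilt [ 0.0165 -0.0023 -0.9999] w 39.1 q6 -0.474
[np.float64(0.02), np.float64(0.11), np.float64(-6.8)] turn 0.0
[-2.94632444 -0.42776424  5.14236633]
```

>>> {"fn": "jog_arm", "kwargs": {"deltas": [[0,0,-2,0,1],[0,0,-6,0,1],[0,0,-10,0,1],[0,0,-13,0,1],[0,0,-13,0,1]]}}

```text
time_s: 8.05
eef_pos: [501.8, -211.0, 165.6]
tool_rot: [0.756, 0.655, 0.007, 0.011]
contact_force: [1.0, 0.0, -3.4]
gripper_width: 39.0
```

```bash
python3 -c "
from h import *
L=(563.6,159.1,.0805)
p=T(L,[0,-12,0])[0]
mv((p[0],p[1],165,4.6));print(p,sense()['contact_force'])
c=camera('side');cv2.imwrite('pics/s6.png',cv2.resize(c['img'][130:310,220:370,::-1],None,fx=4,fy=3.3,interpolation=2))
c=camera('wrist');cv2.imwrite('pics/w6.png',c['img'][:,:,::-1])"
```

```text
t 8.05 pos [ 501.8 -211.   165.6] phi -8.18 tilt [ 0.0246 -0.0073 -0.9997] w 39.0 q6 -0.471
[np.float64(36.34), np.float64(1.11), np.float64(-0.04)] turn -0.223
[564.56495702 147.13886051   0.        ] [ 1.0225563   0.01608935 -3.42152003]
```

View pics/s6.png

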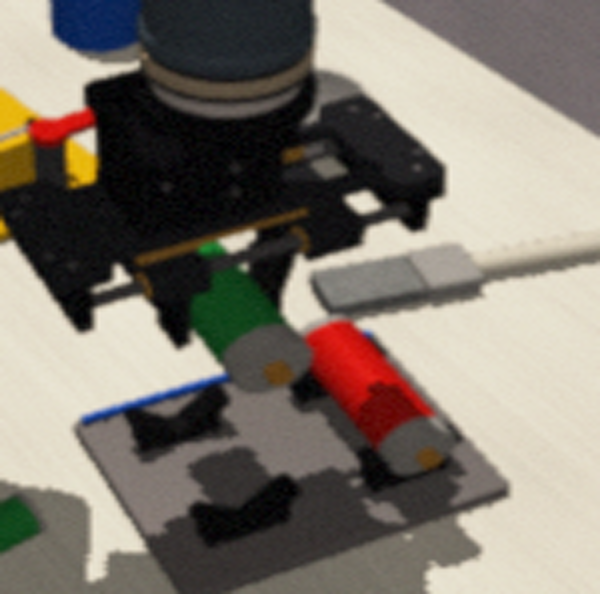

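View pics/w6.png

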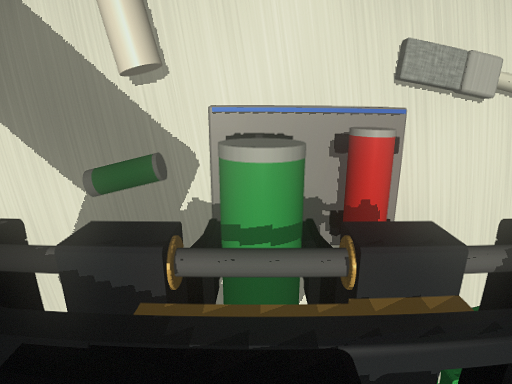

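The cell is lifted cleanly and the flat cell stays put. Now I'll estimate the cell's offset in the tool.

```bash
python3 -c "
from h import *
c=camera('wrist');s=sense();R=Ro.from_quat(s['tool_rot']).as_matrix();print(s['eef_pos'],s['tool_rot'])
cv2.imwrite('pics/w7.png',cv2.resize(c['img'][120:200,200:320,::-1],None,fx=6,fy=6,interpolation=2))
for e in(-4,-2,0,2,4):
  P=[s['eef_pos']+R@np.array(v) for v in ([55+e,0,-38],[55+e,20,-18],[55+e,-20,-18])]
  print(e,((proj(c,P)-[200,120]+.5)*6).round().tolist())"
```

```text
[ 498.14811366 -208.74854667  160.65438109] [0.75573818 0.6548339  0.00526941 0.0049602 ]
-4 [[363.0, 227.0], [621.0, 186.0], [106.0, 187.0]]
-2 [[363.0, 198.0], [622.0, 161.0], [106.0, 161.0]]
0 [[363.0, 168.0], [622.0, 135.0], [105.0, 135.0]]
2 [[363.0, 138.0], [623.0, 109.0], [104.0, 109.0]]
4 [[363.0, 108.0], [624.0, 83.0], [103.0, 83.0]]
```

View pics/w7.png

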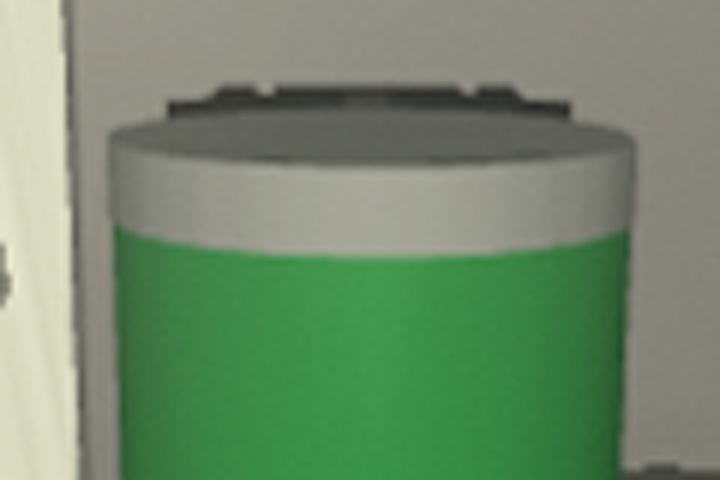

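The base rim (rows 163 and 137) gives an offset of about 0, so the cell centre is at the TCP along its axis with its axis 18 mm above the TCP. Moving to the lantern.

```bash
python3 -c "
from h import *
L=(563.6,159.1,.0805)
p=T(L,[0,-11,0])[0]
mv((p[0],p[1],165,4.6))"
```

```text
t 8.2 pos [ 498.1 -208.7  160.7] phi -8.18 tilt [ 1.450e-02 -6.000e-04 -9.999e-01] w 38.8 q6 -0.471
[np.float64(36.27), np.float64(1.49), np.float64(-0.36)] turn -0.223
```

>>> {"fn": "jog_arm", "kwargs": {"deltas": [[2,0.1,-0.3,-0.02,1],[5,0.2,-0.3,-0.04,1],[8.5,0.35,-0.3,-0.06,1],[12,0.5,-0.3,-0.08,1],[15.5,0.65,-0.3,-0.1,1],[19,0.8,-0.3,-0.12,1],[22.5,0.95,-0.3,-0.14,1],[26,1.1,-0.35,-0.16,1],[29.5,1.2,-0.35,-0.18,1],[32.5,1.35,-0.35,-0.2,1],[34.8,1.45,-0.36,-0.22,1],[36,1.5,-0.36,-0.223,1],[36.3,1.5,-0.36,-0.223,1],[36.3,1.5,-0.36,-0.223,1],[36.3,1.5,-0.36,-0.223,1]]}}

```text
time_s: 9.7
eef_pos: [564.2, 147.3, 164.4]
tool_rot: [0.679, 0.734, 0.004, 0.005]
contact_force: [0.2, -0.7, -2.5]
gripper_width: 38.8
```

```bash
python3 -c "
from h import *
L=(563.6,159.1,.0805)
mv(*[(*T(L,[0,y,0])[0][:2],z-18,4.6) for y,z in((-11,110),(-11,84))])
c=camera('wrist');cv2.imwrite('pics/w8.png',c['img'][:,:,::-1])
print(proj(c,T(L,[[-16,50,50],[16,50,50],[0,50,66],[-35,75,84],[35,75,84],[-35,113,84],[35,113,84]])).round(1).tolist())
c=camera('top');cv2.imwrite('pics/t8.png',cv2.resize(c['img'][120:250,105:350,::-1],None,fx=3,fy=3))"
```

```text
t 9.7 pos [564.2 147.3 164.4] phi 4.52 tilt [ 0.0129 -0.0012 -0.9999] w 38.8 q6 -0.013
[np.float64(0.1), np.float64(-0.05), np.float64(7.24)] turn -0.001
[np.float64(0.11), np.float64(-0.09), np.float64(9.84)] turn -0.001
[[241.5, 117.7], [278.5, 117.6], [260.2, 118.3], [213.3, 85.4], [307.3, 85.3], [211.8, 31.4], [308.6, 31.5]]
```

View pics/w8.png

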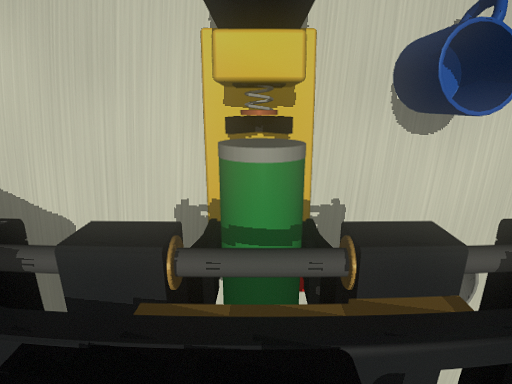

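View pics/t8.png

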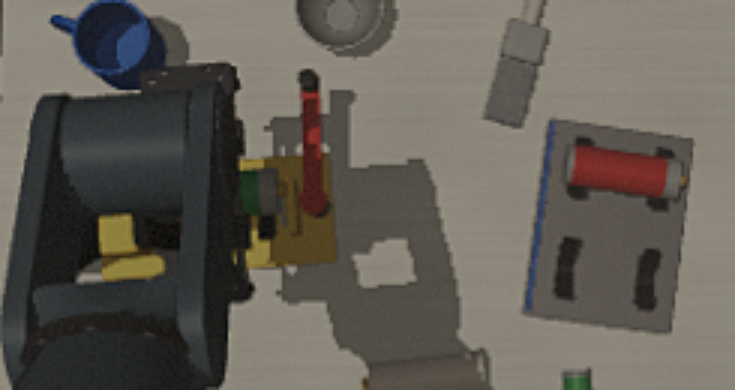

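The housing sits at rows 82/30 against a predicted 85/31, so I'll take the lantern about 1.2 mm further +y. Columns agree and the keeper is fully out. Descending to just above the lip.

>>> {"fn": "jog_arm", "kwargs": {"deltas": [[0.2,-0.05,3,0,1],[0.2,-0.05,6,0,1],[0.2,-0.07,8,0,1],[0.2,-0.08,9.2,0,1],[0.2,-0.08,9.4,0,1],[0.2,-0.08,9.4,0,1]]}}

```text
time_s: 10.4
eef_pos: [565.3, 148.7, 71.1]
tool_rot: [0.679, 0.734, 0.005, 0.006]
contact_force: [0.3, -0.6, -3.4]
gripper_width: 39.0
```

```bash
cat > b.py <<'E'
from h import *
L=(563.6,160.3,.0805)
def bay(*a):
    s=sense();p=T((0,0,-L[2]),s['eef_pos']-[L[0],L[1],0])[0];print('bay xyz axis',p.round(1)+[0,0,18],'F lantern',T((0,0,-L[2]),s['contact_force']).round(1),'torque',s['wrist_torque'].round(2))
    mv(*[(*T(L,[0,y,0])[0][:2],z-18,4.6) for y,z in a])
E
python3 -c "
from b import *
bay((-11,84),(0,84),(5,84),(10,78),(10,65),(10,50))
c=camera('side');cv2.imwrite('pics/s9.png',cv2.resize(c['img'][100:220,150:280,::-1],None,fx=5,fy=5,interpolation=2))"
```

```text
bay xyz axis [  0.8 -11.7  89.1] F lantern [[ 0.2 -0.6 -3.4]] torque [-0.09  0.04  0.  ]
t 10.4 pos [565.3 148.7  71.1] phi 4.47 tilt [ 1.450e-02 -9.000e-04 -9.999e-01] w 39.0 q6 -0.009
[np.float64(0.07), np.float64(-0.09), np.float64(0.51)] turn -0.002
[np.float64(1.17), np.float64(-0.09), np.float64(0.51)] turn -0.002
[np.float64(1.67), np.float64(-0.09), np.float64(0.51)] turn -0.002
[np.float64(2.17), np.float64(-0.1), np.float64(1.11)] turn -0.002
[np.float64(2.18), np.float64(-0.12), np.float64(2.41)] turn -0.002
[np.float64(2.18), np.float64(-0.14), np.float64(3.91)] turn -0.002
```

View pics/s9.png

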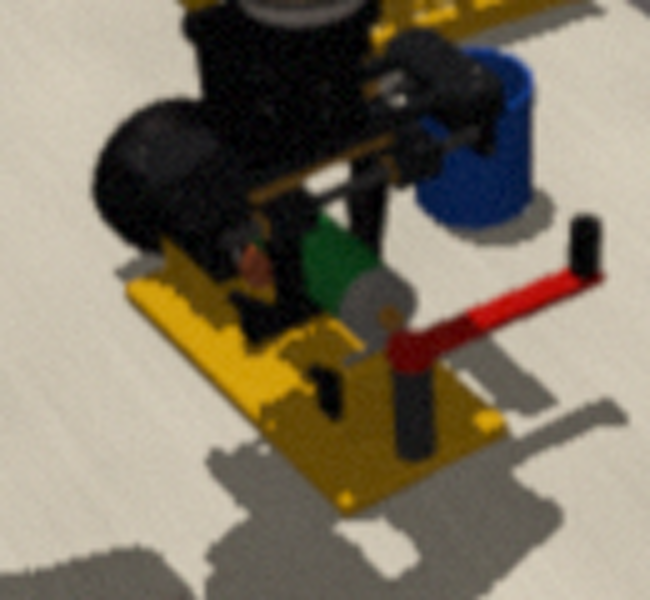

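The cell is over the bay with its nub beside the lip and the keeper clear. Lowering to axis 84 mm, then easing toward the spring.

>>> {"fn": "jog_arm", "kwargs": {"deltas": [[0.07,-0.09,0.3,0,1],[0.07,-0.09,0.55,0,1],[0.3,-0.09,0.55,0,1],[0.6,-0.09,0.55,0,1],[0.9,-0.09,0.55,0,1],[1.2,-0.09,0.55,0,1],[1.2,-0.09,0.55,0,1]]}}

```text
time_s: 11.15
eef_pos: [564.1, 160.9, 66.3]
tool_rot: [0.679, 0.734, 0.005, 0.006]
contact_force: [1.0, -2.8, -2.6]
gripper_width: 38.5
```

```bash
python3 -c "
from b import *
bay((0,84),(5,84),(5,80),(10,78),(10,65),(10,50))
c=camera('wrist');cv2.imwrite('pics/w10.png',c['img'][:,:,::-1])"
```

```text
bay xyz axis [ 0.6  0.6 84.3] F lantern [[ 0.7 -2.9 -2.6]] torque [-0.39  0.05 -0.04]
t 11.15 pos [564.1 160.9  66.3] phi 4.53 tilt [ 0.0162 -0.0014 -0.9999] w 38.5 q6 0.013
[np.float64(-0.06), np.float64(-0.06), np.float64(0.03)] turn -0.001
[np.float64(0.44), np.float64(-0.06), np.float64(0.03)] turn -0.001
[np.float64(0.45), np.float64(-0.06), np.float64(0.43)] turn -0.001
[np.float64(0.95), np.float64(-0.07), np.float64(0.63)] turn -0.001
[np.float64(0.95), np.float64(-0.09), np.float64(1.93)] turn -0.001
[np.float64(0.95), np.float64(-0.11), np.float64(3.43)] turn -0.001
```

View pics/w10.png

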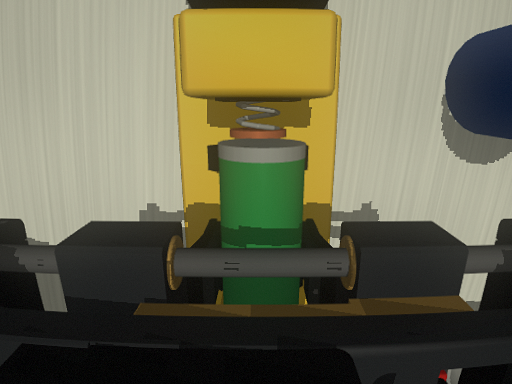

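The spring force is −2.9 N, which matches 5.6 mm of compression, so the position is confirmed. Now pushing further and going down past the lip.

>>> {"fn": "jog_arm", "kwargs": {"deltas": [[0.25,-0.06,0.03,0,1],[0.5,-0.06,0.03,0,1],[0.7,-0.06,0.2,0,1],[0.9,-0.07,0.4,0,1],[0.97,-0.07,0.63,0,1],[0.97,-0.07,0.9,0,1],[0.97,-0.08,1.2,0,1],[0.97,-0.08,1.2,0,1]]}}

```text
time_s: 12.0
eef_pos: [563.1, 169.4, 54.1]
tool_rot: [0.678, 0.735, 0.005, 0.007]
contact_force: [0.4, -6.3, -0.8]
gripper_width: 38.8
```

```bash
python3 -c "
from b import *
bay((10,65),(10,50),(10,51))
c=camera('wrist');cv2.imwrite('pics/w11.png',c['img'][:,:,::-1])
c=camera('side');cv2.imwrite('pics/s11.png',cv2.resize(c['img'][100:220,150:280,::-1],None,fx=5,fy=5,interpolation=2))"
```

```text
bay xyz axis [ 0.2  9.1 72.1] F lantern [[-0.2 -6.3 -0.8]] torque [-1.09 -0.1   0.05]
t 12.0 pos [563.1 169.4  54.1] phi 4.56 tilt [ 0.0164 -0.0028 -0.9999] w 38.8 q6 0.03
[np.float64(0.09), np.float64(-0.03), np.float64(0.71)] turn -0.001
[np.float64(0.1), np.float64(-0.05), np.float64(2.21)] turn -0.001
[np.float64(0.1), np.float64(-0.05), np.float64(2.11)] turn -0.001
```

View pics/w11.png

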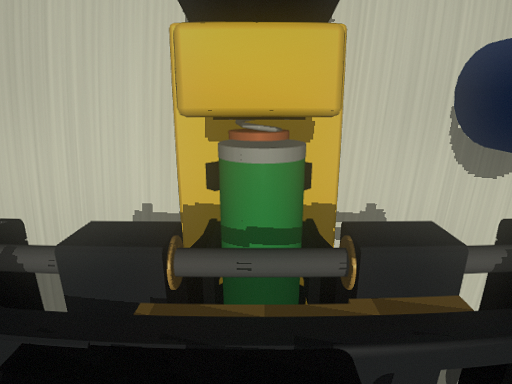

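View pics/s11.png

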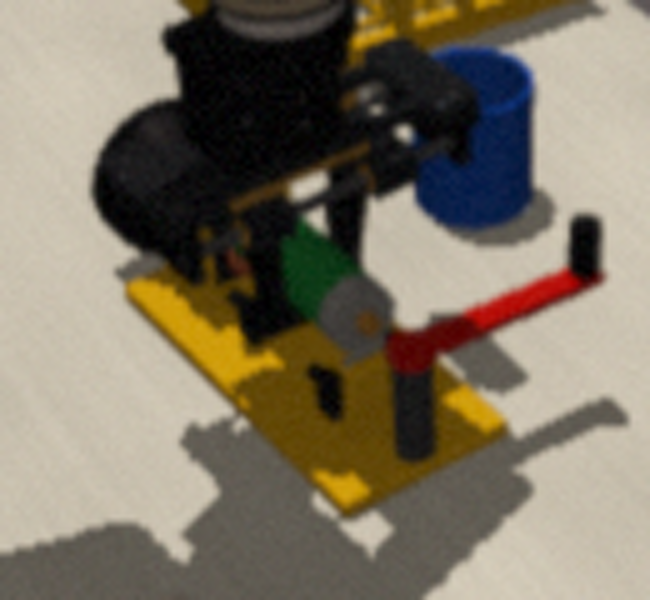

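The force corresponds to a shift of 8–9 mm. Descending past the lip.

>>> {"fn": "jog_arm", "kwargs": {"deltas": [[0.15,-0.03,0.4,0,1],[0.15,-0.03,0.8,0,1],[0.15,-0.04,1.2,0,1],[0.15,-0.04,1.6,0,1],[0.15,-0.05,1.9,0,1],[0.15,-0.05,2.15,0,1],[0.15,-0.05,2.2,0,1]]}}

```text
time_s: 12.8
eef_pos: [563.3, 169.9, 33.2]
tool_rot: [0.678, 0.735, 0.004, 0.008]
contact_force: [-1.5, -6.4, 8.3]
gripper_width: 39.3
```

```bash
python3 -c "
from b import *
bay((9,50),(5,50),(1,50))
c=camera('side');cv2.imwrite('pics/s12.png',cv2.resize(c['img'][100:220,150:280,::-1],None,fx=5,fy=5,interpolation=2))"
```

```text
bay xyz axis [ 0.5  9.6 51.2] F lantern [[-2.  -6.3  8.3]] torque [-1.08  0.19 -0.02]
t 12.8 pos [563.3 169.9  33.2] phi 4.59 tilt [ 0.0172 -0.0041 -0.9998] w 39.3 q6 0.033
[np.float64(-0.06), np.float64(-0.05), np.float64(0.12)] turn -0.0
[np.float64(-0.46), np.float64(-0.05), np.float64(0.12)] turn -0.0
[np.float64(-0.86), np.float64(-0.05), np.float64(0.12)] turn -0.0
```

View pics/s12.png

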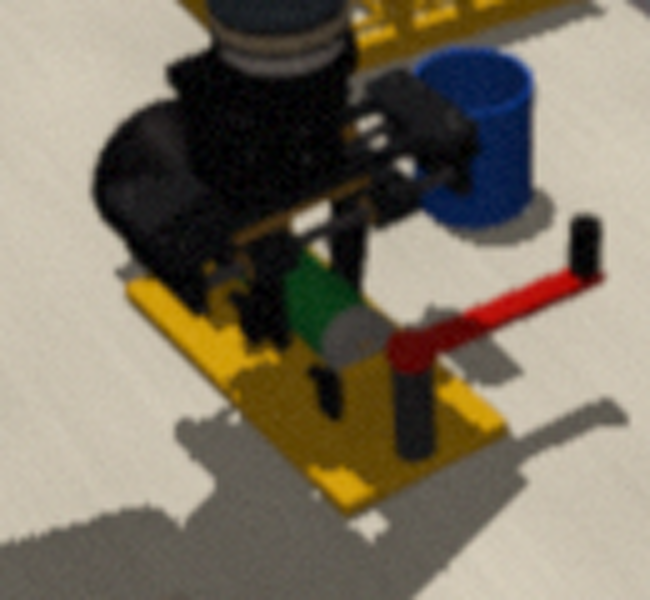

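Seated on the V blocks (8 N upward). Sliding back under the lip in a controlled way.

>>> {"fn": "jog_arm", "kwargs": {"deltas": [[-0.25,-0.05,0.1,0,1],[-0.5,-0.05,0.1,0,1],[-0.75,-0.05,0.1,0,1],[-0.85,-0.05,0.1,0,1],[-0.85,-0.05,0.1,0,1]]}}

```text
time_s: 13.35
eef_pos: [562.9, 161.8, 32.2]
tool_rot: [0.678, 0.735, 0.004, 0.007]
contact_force: [-2.1, 0.8, 3.6]
gripper_width: 38.8
```

```bash
python3 -c "
from b import *
bay((0,50))
c=camera('side');cv2.imwrite('pics/s13.png',cv2.resize(c['img'][100:220,150:280,::-1],None,fx=5,fy=5,interpolation=2))"
```

```text
bay xyz axis [-0.6  1.6 50.2] F lantern [[-2.1  1.   3.6]] torque [ 0.11  0.43 -0.02]
t 13.35 pos [562.9 161.8  32.2] phi 4.57 tilt [ 0.0161 -0.0034 -0.9999] w 38.8 q6 0.018
[np.float64(-0.16), np.float64(0.06), np.float64(0.02)] turn -0.0
```

View pics/s13.png

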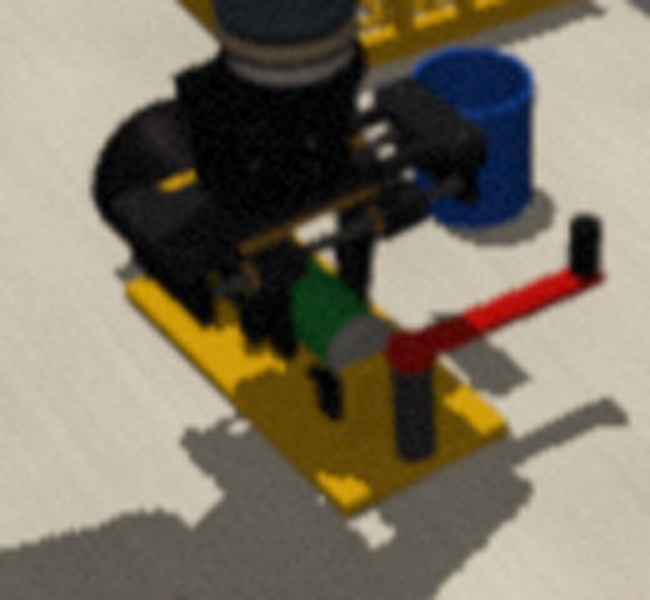

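The y-force has reversed (the nub has reached the wall). Releasing and retreating upward.

>>> {"fn": "jog_arm", "kwargs": {"deltas": [[0,0.05,0,0,-0.5],[0,0.05,0,0,-0.5],[0,0.05,0,0,-0.5],[0,0.05,0,0,-0.5],[0,0.05,0,0,-0.5],[0,0.05,0,0,-0.5],[0,0.05,-2,0,-0.5],[0,0.05,-6,0,-0.5],[0,0.05,-10,0,-0.5],[0,0.05,-14,0,-0.5],[0,0.05,-16,0,-0.5],[0,0.05,-16,0,-0.5]]}}

```text
time_s: 14.6
eef_pos: [563.2, 162.8, 195.9]
tool_rot: [0.678, 0.735, 0.007, 0.01]
contact_force: [-0.1, 0.3, -0.6]
gripper_width: 65.4
```

```bash
python3 -c "
from b import *
bay((0,50))
print(sense()['contact_force'])
c=camera('side');cv2.imwrite('pics/s14.png',cv2.resize(c['img'][100:220,150:280,::-1],None,fx=5,fy=5,interpolation=2))
c=camera('wrist');cv2.imwrite('pics/w14.png',c['img'][:,:,::-1])
print(proj(c,T(L,[[0,55,70],[0,-55,70],[-35,75,84],[35,75,84],[-35,113,84]])).round(1).tolist())
"
```

```text
bay xyz axis [-2.000e-01  2.500e+00  2.139e+02] F lantern [[-0.   0.3 -0.6]] torque [-0.09  0.06 -0.01]
t 14.6 pos [563.2 162.8 195.9] phi 4.59 tilt [ 0.0244 -0.0028 -0.9997] w 65.4 q6 0.016
[np.float64(-0.17), np.float64(-0.37), np.float64(16.39)] turn -0.0
[-0.05473898  0.33680751 -0.64002557]
[[260.6, 127.3], [260.7, 240.0], [219.3, 104.7], [302.3, 104.6], [218.1, 57.3]]
```

View pics/s14.png

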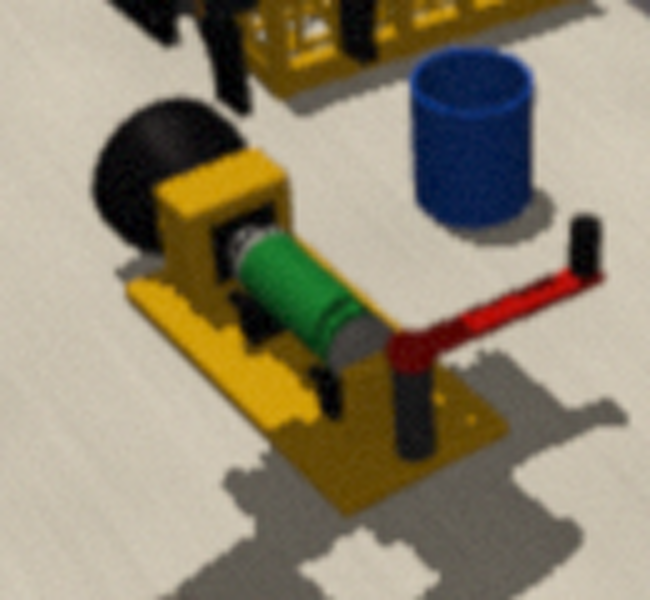

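View pics/w14.png

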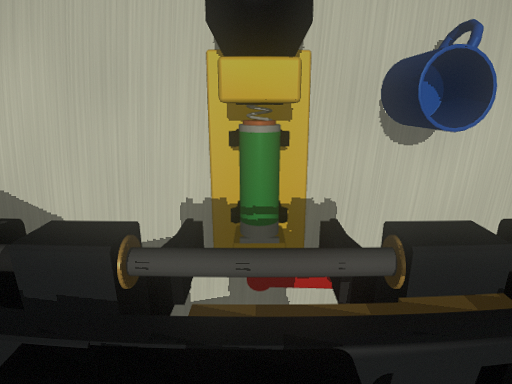

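The cell lies home: base at row ~126 against a predicted 127, and the nub is hidden under the lip. Now back to the knob.

```bash
python3 -c "
from b import *
mv((681,73,200,-87),(681,73,90,-87))
"
```

```text
t 14.7 pos [560.4 162.4 192. ] phi 4.58 tilt [ 0.0161 -0.0036 -0.9999] w 65.6 q6 0.016
[np.float64(-9.88), np.float64(11.32), np.float64(-0.57)] turn 1.598
[np.float64(-9.82), np.float64(11.14), np.float64(10.43)] turn 1.598
```

>>> {"fn": "jog_arm", "kwargs": {"deltas": [[-2,2,-0.6,0.14,0],[-4,4,-0.6,0.28,0],[-6,6,-0.6,0.42,0],[-7.5,8,-0.6,0.56,0],[-9,10,-0.6,0.7,0],[-9.9,11.3,-0.6,0.84,0],[-9.9,11.3,-0.6,0.98,0],[-9.9,11.3,-0.6,1.12,0],[-9.9,11.3,-0.6,1.26,0],[-9.9,11.3,-0.6,1.4,0],[-9.9,11.3,-0.6,1.54,0],[-9.9,11.3,-0.6,1.598,0],[-9.9,11.3,-0.6,1.598,0],[-9.9,11.3,-0.6,1.598,0]]}}

```text
time_s: 16.1
eef_pos: [679.9, 72.7, 198.2]
tool_rot: [1.0, 0.027, 0.006, 0.002]
contact_force: [-0.8, -0.3, -0.0]
gripper_width: 43.4
```

```bash
python3 -c "
from b import *
mv((681,73,90,-87))
c=camera('wrist');cv2.imwrite('pics/w15.png',c['img'][:,:,::-1])
print(proj(c,[[681,73,117]]))
"
```

```text
t 16.1 pos [679.9  72.7 198.2] phi -86.91 tilt [ 0.0125 -0.0034 -0.9999] w 43.4 q6 1.463
[np.float64(-0.02), np.float64(-0.06), np.float64(10.82)] turn 0.002
[[261.28819451 195.78796134]]
```

View pics/w15.png

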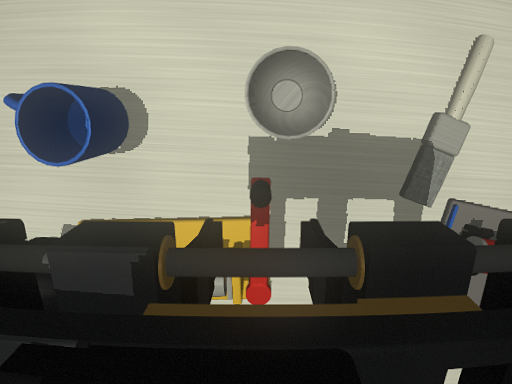

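The knob's top is at (261,196), as predicted, centred between the jaws. Descending and pinching.

>>> {"fn": "jog_arm", "kwargs": {"deltas": [[0,-0.05,4,0,0],[0,-0.05,8,0,0],[0,-0.05,10.4,0,0],[0,-0.05,10.8,0,0],[0,-0.05,10.8,0,0],[0,-0.05,10.8,0,1],[0,-0.05,10.8,0,1],[0,-0.05,10.8,0,1],[0,-0.05,10.8,0,1],[0,-0.05,10.8,0,1]], "squeeze": 15}}

```text
time_s: 17.15
eef_pos: [682.1, 72.9, 91.7]
tool_rot: [1.0, 0.027, 0.007, 0.002]
contact_force: [-0.2, -0.4, 2.2]
gripper_width: 17.5
```

```bash
python3 -c "
from h import *
s=sense();k=s['eef_pos'][:2]
piv=np.array([571,67.9]);d=k-piv;a0=np.pi/2+.0805-np.arctan2(d[1],d[0]);print('a0',a0,np.hypot(*d))
r=110
tg=[]
for a in np.linspace(a0,-0.02,13)[1:]:
    th=np.pi/2+.0805-a; tg.append((piv[0]+r*np.cos(th),piv[1]+r*np.sin(th),91,np.degrees(th)-90))
mv(*tg)"
```

```text
a0 1.606463089978351 111.1841118175773
t 17.15 pos [682.1  72.9  91.7] phi -86.92 tilt [ 0.0149 -0.0035 -0.9999] w 17.5 q6 1.464
[np.float64(-0.21), np.float64(-1.49), np.float64(0.06)] turn -0.127
[np.float64(-0.49), np.float64(-2.95), np.float64(0.05)] turn -0.262
[np.float64(-0.98), np.float64(-4.36), np.float64(0.03)] turn -0.398
[np.float64(-1.65), np.float64(-5.69), np.float64(0.02)] turn -0.533
[np.float64(-2.49), np.float64(-6.92), np.float64(-0.0)] turn -0.669
[np.float64(-3.49), np.float64(-8.02), np.float64(-0.02)] turn -0.804
[np.float64(-4.63), np.float64(-8.98), np.float64(-0.04)] turn -0.94
[np.float64(-5.89), np.float64(-9.78), np.float64(-0.06)] turn -1.075
[np.float64(-7.24), np.float64(-10.39), np.float64(-0.09)] turn -1.211
[np.float64(-8.67), np.float64(-10.82), np.float64(-0.11)] turn -1.346
[np.float64(-10.14), np.float64(-11.06), np.float64(-0.13)] turn -1.482
[np.float64(-11.63), np.float64(-11.09), np.float64(-0.15)] turn -1.618
```

>>> {"fn": "jog_arm", "kwargs": {"deltas": [[-0.1,-1.5,0,-0.127,1],[-0.4,-2.95,0,-0.262,1],[-0.9,-4.35,0,-0.398,1],[-1.6,-5.7,0,-0.533,1],[-2.45,-6.9,0,-0.669,1],[-3.45,-8,-0.02,-0.804,1],[-4.6,-8.95,-0.04,-0.94,1],[-5.85,-9.75,-0.06,-1.075,1],[-7.2,-10.35,-0.1,-1.211,1],[-8.65,-10.8,-0.1,-1.346,1],[-10.1,-11.05,-0.12,-1.482,1],[-11,-11.08,-0.14,-1.56,1],[-11.4,-11.08,-0.15,-1.6,1],[-11.4,-11.08,-0.15,-1.6,1]]}}

```text
time_s: 18.55
eef_pos: [561.4, 181.1, 91.7]
tool_rot: [0.677, 0.735, 0.006, 0.005]
contact_force: [-0.1, 10.0, 2.2]
gripper_width: 17.4
```

```bash
python3 -c "
from b import *
bay((18,108),(18,200));s=sense();k=s['eef_pos'][:2]
piv=np.array([571,67.9]);d=k-piv;print('a',np.pi/2+.0805-np.arctan2(d[1],d[0]),np.hypot(*d))"
```

```text
bay xyz axis [ -0.5  20.9 109.7] F lantern [[ 0.7 10.   2.2]] torque [1.8  0.42 0.08]
t 18.55 pos [561.4 181.1  91.7] phi 4.7 tilt [ 0.0151  0.0024 -0.9999] w 17.4 q6 0.04
[np.float64(-0.29), np.float64(0.05), np.float64(0.17)] turn 0.002
[np.float64(-0.28), np.float64(0.19), np.float64(-9.03)] turn 0.002
a -0.0039377166570448985 113.59076090867303
```

The knob is at about angle 0, with 10 N radial strain. I'll relieve that and push on gently until the stop is felt.

>>> {"fn": "jog_arm", "kwargs": {"deltas": [[-0.05,-0.2,0,0,1],[-0.05,-0.4,0,0,1],[-0.05,-0.5,0,0,1],[-0.05,-0.5,0,0,1]]}}

```text
time_s: 18.95
eef_pos: [560.9, 181.2, 91.9]
tool_rot: [0.678, 0.735, 0.01, 0.007]
contact_force: [7.1, 4.1, -6.0]
gripper_width: 17.4
```

```bash
python3 -c "
from b import *
bay((18,108))
c=camera('side');cv2.imwrite('pics/s16.png',cv2.resize(c['img'][100:220,150:280,::-1],None,fx=5,fy=5,interpolation=2))"
```

```text
bay xyz axis [ -1.   21.1 109.9] F lantern [[ 7.4  3.5 -6. ]] torque [ 0.57 -0.96  0.08]
t 18.95 pos [560.9 181.2  91.9] phi 4.65 tilt [ 0.0246  0.0049 -0.9997] w 17.4 q6 0.039
[np.float64(-0.31), np.float64(0.09), np.float64(0.19)] turn 0.001
```

View pics/s16.png

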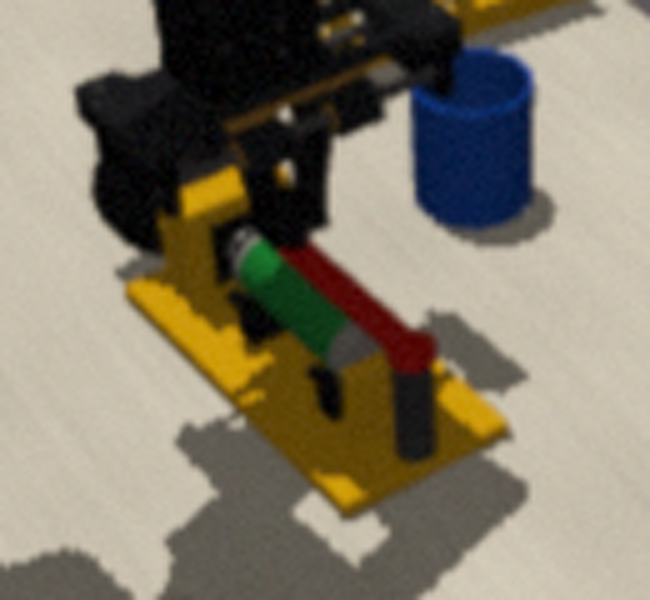

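Seven newtons of resistance against about 0.5 N of pivot friction means the stop has been reached. Releasing, rising and moving aside.

>>> {"fn": "jog_arm", "kwargs": {"deltas": [[0,0,0,0,0],[0,0,0,0,0],[0,0,0,0,0],[0,0,0,0,0],[0,0,-2,0,0],[0,0,-6,0,0],[0,0,-10,0,0],[0,0,-14,0,0],[0,-4,-15,0,0],[0,-8,-15,0,0],[0,-13,-15,0,0],[0,-17,-15,0,0],[0,-17,-15,0,0]]}}

```text
time_s: 20.3
eef_pos: [379.5, 166.1, 236.7]
tool_rot: [0.677, 0.736, 0.007, 0.004]
contact_force: [0.8, -0.7, 0.6]
gripper_width: 43.5
```

```bash
python3 -c "
from b import *
mv();print(sense()['contact_force'])
c=camera('side');cv2.imwrite('pics/s17.png',cv2.resize(c['img'][100:220,150:280,::-1],None,fx=5,fy=5,interpolation=2))
c=camera('top');cv2.imwrite('pics/t17.png',cv2.resize(c['img'][140:230,105:235,::-1],None,fx=6,fy=6,interpolation=2))
cv2.imwrite('pics/t17f.png',c['img'][:,:,::-1])"
```

```text
t 20.3 pos [379.5 166.1 236.7] phi 4.73 tilt [ 0.0154  0.0036 -0.9999] w 43.5 q6 0.057
[ 0.7684086  -0.67869847  0.64160455]
```

View pics/s17.png

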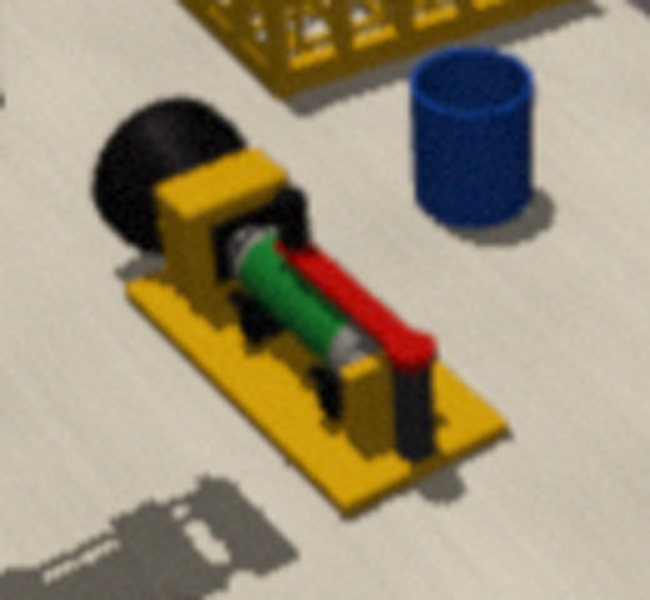

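View pics/t17.png

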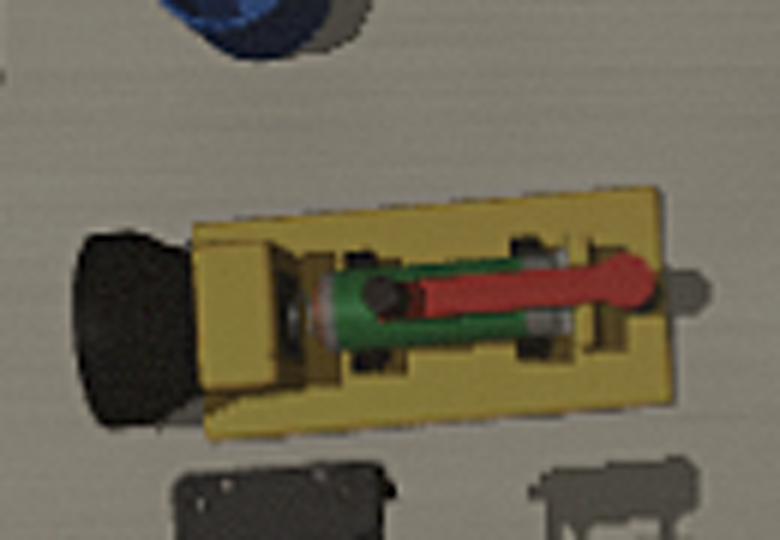

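View pics/t17f.png

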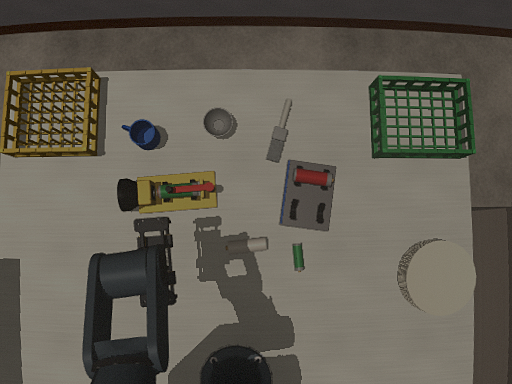

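```bash
python3 -c "
from b import *
c=camera('top');px=lambda a:(np.array(a)+.5)/6-.5+[105,140]
for L in((563.6,159.1,.0805),):
  k=np.r_[inv(c,px((384,291)),117),0];v=np.r_[inv(c,px((630,279)),85),0]
  a=T((0,0,-L[2]),k-[L[0],L[1],0])[0];b=T((0,0,-L[2]),v-[L[0],L[1],0])[0];print(a,b,np.arctan2(*(a-b)[:2]),np.arctan2(a[0],a[1]+92))
"
```

```text
[ 1.5779542  18.02888282  0.        ] [  0.89050336 -91.86516729   0.        ] 0.0062554967206297765 0.01434028950889929
```

The keeper is at about 0.01 rad, the cell is seated, the bystanders haven't moved and the arm is clear. Handing in.

```bash
python3 -c "
from rig import job_done,sense
print(job_done()); print(sense()['time_s'])"
```

```text
the job is handed in; nothing more can be done
None
the job is handed in; nothing more can be done
```

The charged (green) cell is in the lantern's bay with its nub under the lip. The keeper handle is back over it at its inner stop. I handed the job in at about 20 s of the 58 s allowed; no verdict is reported.

**What I did:**
1. Pinched the keeper knob and swung it out to about 1.6 rad.
2. Gripped the larger green cell in the dock and pressed its base about 9 mm past its seated place against the spring.
3. Lowered it past the lip, eased it back under and let go.
4. Swung the keeper in until I felt the stop, then released and moved clear.

**Last checks:**
- **Spring:** the force read −2.9 N at an expected 5.6 mm of compression and −6.3 N at about 14 mm, in line with 500 N/m (the second slightly low).
- **Cell:** in the wrist picture after release, its base edge was within about 1.5 pixels of where a seated cell should be. The final pictures show it level in the bay.
- **Keeper:** the top camera gives 0.006 to 0.014 rad. Pushing it met about 7 N at the stop.
- **Other things:** the flat cell, mug, bowl and brush look unmoved in the final top picture. The arm is clear of everything.

**Disagreements:**
- The wrist camera and the pull at the knob put the lantern 1–3 mm further along +y than my first fit. The final top-camera knob position matched the first fit.
- The tool kept a tilt of about 1° during the moves.
- I had no direct reading of the plunger or keeper joints.

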